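Hang the clay scraper on the locking peg

TASK

Take the clay scraper with the opening under its grip out of the slotted rack and hang it on the locking peg: push it gently on along the peg so that it lifts the little hanging flap, until the flap drops shut behind it. Then tug it lightly back against the shut flap to prove that it is held, and leave it hanging still on the peg. Feel your way, the stand must not be strained (push and tug with no more than about 10 N), and the other scraper and the jar stay where they are.

Things in the scene. Friction and masses are not known exactly. Their poses are not given: they have to be found in the camera images.
- scraper: The scraper to hang, 0.2 to 0.3 kg, upright in either slot of the rack: steel blade 4 mm thick (its x), 90 mm wide (y), with a dark wooden D-handle on top. Origin: centre of the lower edge, z up, 10 mm above the table at first. Blade and an 8 mm thick wooden rail reach to z = 70 mm, then an opening (the eye) to 102 mm, then the grip to 132 mm. Same shape either way round.
- eye (a point): Middle of the upper edge of the scraper's eye, 102 mm above the blade's lower edge; it rests on the peg's top when hung. Axes as the scraper's. The eye goes through along x: 28 mm wide (y +-14 mm), 32 mm tall, down to the rail 8 mm thick, between struts 10 mm thick that reach out to y = +-26 mm.
- grip (a point): Where to pinch the scraper, from above, across its thickness: on its grip, a wooden block 12 mm thick (x), 60 mm wide (y), 30 mm tall. The point is 125 mm above the blade's lower edge, 7 mm under the grip's top and 23 mm above the eye; fingertips that reach below the eye's upper edge would strike the peg.
- stand: Locking-peg stand, fixed: grey base plate 110 x 110 x 14 mm, dark post 24 x 30 mm, 206 mm tall. Origin on the table under the post's centre, z up. A level steel peg, 10 mm wide (y), 12 mm tall, sticks out of the post along the stand's -x, about towards the robot, at y = 0, axis at z = 200 mm, top at 206 mm. Nothing stands above the peg's top.
- peg_root (a point): Where the peg's axis leaves the post's front (stand x = -12 mm, z = 200 mm); axes as the stand's. The peg is clamped through the post; its reach differs each time and is not measured: the tip is 76 to 112 mm out from here (stand x = -88 to -124 mm). Flap and collar are carried by the peg and move with its reach: the flap's pivot is on the axis 26 mm behind the tip.
- peg_top (a point): Point on the peg's top line at stand x = -106 mm, z = 206 mm. A black rubber collar, 56 mm wide, from 13 mm below the peg's axis to 5 mm above it, starts 46 mm behind the tip. A soft spring (300 N/m, no preload) backs it, 24 mm travel to a hard stop: 7 N at the end. The struts press it back 11 to 15 mm, about 3 to 5 N, before the flap drops.
- keeper (a joint): Angle of the flap, a steel tongue 4 x 8 mm hanging 34 mm below its pivot in the peg: 0 = straight down (shut; a stop keeps it from swinging out to the tip), to 1.5 as it swings in to the post and up. The lower edge of an eye pushed along +x lifts it; it drops shut behind when the scraper's mid-plane is 26 (eye resting on the peg) to 30 mm (eye 4 mm higher) past the pivot.
- rack: Slotted rack of light wood, fixed, 70 mm (x) x 250 mm (y), 55 mm tall, origin under its centre. Two slots along y, centred at y = -62 and +62 mm, x = 0, each 7 mm wide, 96 mm long, floor 10 mm above the table.
- plain_scraper: Another scraper in the rack's other slot, a blade with a solid wooden grip and no opening, 94 mm tall; leave it. Origin at the centre of its lower edge.
- jar: Small glass jar, 34 mm wide, 55 mm tall, between rack and stand; leave it. Origin at the centre of its underside.

How it is judged:
By the outcome, as a careful person would: the job done as asked, in the order asked, and still so for the second after the job is handed in, with the robot touching nothing.
It also fails if it takes over 72 s, if anything falls off the work surface, if the arm or the gripper's body presses on something with over 40 N, if the wrist force passes 120 N, or if a joint passes its speed limit or range.

ROBOT

A 6-joint arm with a two-finger parallel gripper is mounted at the origin on the work surface. World frame = base frame: x ahead of the robot, y to its left, z up, the work surface at z = 0. Lengths are in m, angles in degrees, forces in N, time in s.
With the tool pointing down it reaches from about 0.4 to 0.825 m from the base axis. Payload 7 kg.
Tool frame: the origin (TCP) lies between the finger pads; the fingertips stand 22 mm ahead of it and the grasp point (between the pads) lies 3 mm ahead of it; z points along the fingers, y is the line along which they close (so a half turn about z gives the same grasp; the last joint's range is limited). The gripper opens to 88 mm and grips with 3 to 60 N. Pads are 19 mm wide; open, the fingers measure 130 mm over their backs; the gripper's body (78 mm by 193 mm) begins 47 mm behind the grasp point.
Start: joints at [-47.149, 20.546, 0.682, 0, -70.136, -16.507], TCP at [0.3, -0.605, 0.249] pointing down, gripper open.
Joint ranges: [-176.03, 176.03], [-82.01, 121.73], [-58.28, 71.71], [-173.87, 95.51], [-174.79, -0.11], [-173.66, 173.66]. Speed limits (degrees/s): [136.94, 136.94, 172.46, 180, 180, 180].

INTERFACE

Orientations are given as [roll, pitch, yaw] about the fixed x, y, z axes, in that order (R = Rz(yaw) Ry(pitch) Rx(roll)).
In Python, from plant import ctrl gives the robot as it stands.
- The arm moves only by the tool apply_moves, never from a script. Its argument "targets" is a list of rows, each an object with "travel": the shift along the tool's x, y, z in mm, a list of three; "roll": the turn about the tool's z in degrees; "jaw": the finger opening in mm, from 0 to 87.6. In form: [{"travel": [tx, ty, tz], "roll": roll, "jaw": jaw}, ...]. A call has 1 to 10 rows; each row shifts and turns the commanded pose from where the row before left it, along the tool's axes as they then stand; what a row does not reach is not made up. A row lasts 1/10 s, in which the tool goes at most 50 mm and 8.59 degrees, less where a joint would pass 70% of its speed; a pose out of reach is approached as far as the arm can. A call with a gripper value outside its range is refused whole. The fingers move at their own pace and stop on an object; the grip force is fixed at half the most. Time passes only in rows, so rows that do not move let the fingers close. It gives the time, the measured TCP pose, the force, the opening and the grip force at its end, in the units of the state.
- ctrl.get_obs(): the state, without advancing time (a new reading comes with each control period).
- ctrl.snapshot(name): name is "scene" or "top" or "wrist"; returns the picture (420x560x3 uint8, red, green, blue); there is no depth.
- ctrl.calibration(name): a dict with "K" (3x3 intrinsics, pixels), "dist_coeffs" ([k1, k2, p1, p2, k3] as OpenCV has them; the pictures are not rectified), "extrinsics" (4x4, takes a point from camera to world coordinates); the wrist camera has in their place "hand_eye" (4x4, takes a point from camera to tool coordinates, whose origin is the TCP and whose axes are the flange's). Camera axes: x right, y down, z forward; pixel columns grow to the right and rows downward; lengths in m; the calibration is good to about 2 mm. A picture is of the moment at which its call begins: read the wrist's pose just before it. calibration takes no time and is no camera call.
- ctrl.close_job(): hands the job in; it is judged then, once.
The state is a dict: "clock": time; "joint_pos": joint angles; "qvel": joint speeds; "tau": joint torques, N m; "tool_pos": TCP position; "orientation": TCP orientation; "force": force on the tool from outside, world axes, zero at the start; "moment": the same for the moment, N m; "opening": finger opening in m; "gripper_force": force on a finger pad.
Only numpy, scipy, OpenCV 4.12 (cv2) and the standard library are available. Lean on these libraries where they do the work, as an engineer would, in place of code of your own. Each camera call takes 0.05 s, during which the arm holds its last target. There are 200 camera calls.

## Working session

There is one attempt and no reset: what is moved stays moved. The work goes in short steps, Python scripts to look and compute and a tool call to move; the robot and the scene stay as the last step left them, time stands still between calls to the robot, and variables do not carry over. Pictures are saved under pics/ and viewed, at most 10 in all, crops included, and the job is handed in when it is done.

Besides the shell and the picture viewer there is one more tool, called by a JSON object that holds its "api" and its "payload", one argument or row to a line. apply_moves: Moves the arm, as the interface text tells. Its arguments: {"type":"object","properties":{"targets":{"type":"array","items":{"type":"object","properties":{"travel":{"type":"array","items":{"type":"number"}},"roll":{"type":"number"},"jaw":{"type":"number"}}}}},"required":["targets"]}

```bash
mkdir -p pics; ls
python3 - <<'E'
from plant import ctrl
import cv2,numpy as np
o=ctrl.get_obs(); print({k:np.round(v,3).tolist() for k,v in o.items() if k in('clock','tool_pos','orientation','force','opening')})
for n in('scene','top','wrist'):
    im=ctrl.snapshot(n); cv2.imwrite(f'pics/{n}0.png',im[:,:,::-1])
    c=ctrl.calibration(n); print(n,{k:np.round(v,4).tolist() for k,v in c.items()})
a=[cv2.imread(f'pics/{n}0.png') for n in('scene','top')]
E
```

```text
pics
{'clock': 0.0, 'tool_pos': [0.299, -0.605, 0.248], 'orientation': [179.906, -0.007, -153.662], 'force': [0.124, 0.454, 0.195], 'opening': 0.088}
scene {'K': [[502.8338, 0.0, 286.54], [0.0, 502.8338, 214.0005], [0.0, 0.0, 1.0]], 'dist_coeffs': [-0.0073, 0.0, 0.0, 0.0, 0.0], 'extrinsics': [[0.2687, 0.6682, -0.6938, 1.1936], [0.9631, -0.1964, 0.1839, -0.1626], [-0.0134, -0.7176, -0.6963, 0.8004], [0.0, 0.0, 0.0, 1.0]]}
top {'K': [[484.6073, 0.0, 270.3544], [0.0, 484.6073, 207.5072], [0.0, 0.0, 1.0]], 'dist_coeffs': [-0.0843, 0.0, 0.0, 0.0, 0.0], 'extrinsics': [[-0.0109, -0.9909, 0.1339, 0.4234], [-0.9999, 0.0102, -0.0062, -0.0076], [0.0048, -0.134, -0.991, 1.1608], [0.0, 0.0, 0.0, 1.0]]}
wrist {'K': [[331.7638, 0.0, 287.2608], [0.0, 331.7638, 207.1227], [0.0, 0.0, 1.0]], 'dist_coeffs': [-0.0827, 0.0, 0.0, 0.0, 0.0], 'hand_eye': [[-0.0001, -0.9594, -0.282, 0.0772], [1.0, -0.0003, 0.0008, -0.0001], [-0.0008, -0.282, 0.9594, -0.1359], [0.0, 0.0, 0.0, 1.0]]}
```

View pics/scene0.png

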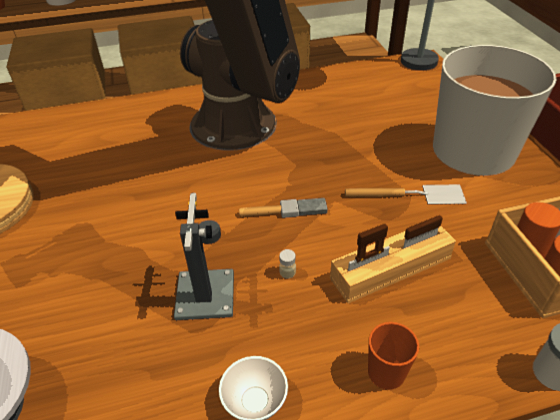

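View pics/top0.png

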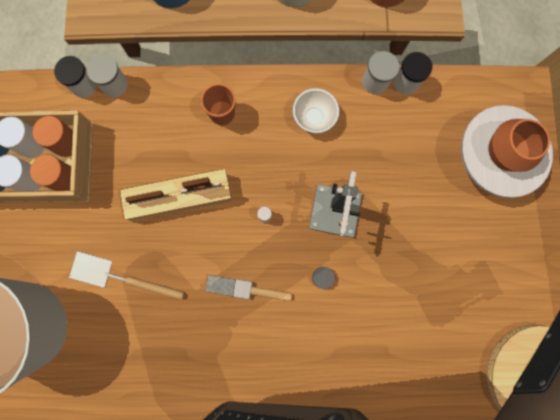

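The scene picture shows the eye scraper at about (372,243), in the rack slot nearer the stand. The stand's peg runs from about (193,200) to (185,235). In the top picture the rack spans (122,205)-(230,185) and the peg (345,233)-(352,175). I'll get coarse positions, then move the wrist camera over them.

```bash
cat > h.py <<'E'
from plant import ctrl
import cv2,numpy as np
from scipy.spatial.transform import Rotation as R
def pose(o=None):
    o=o or ctrl.get_obs(); T=np.eye(4); T[:3,:3]=R.from_euler('xyz',o['orientation'],degrees=True).as_matrix(); T[:3,3]=o['tool_pos']; return T
def cam(n,T=None):
    c=ctrl.calibration(n); E=np.array(c['extrinsics']) if n!='wrist' else T@np.array(c['hand_eye'])
    return np.array(c['K']),np.array(c['dist_coeffs']),E
def ray(C,p):
    K,d,E=C; q=cv2.undistortPoints(np.array(p,float).reshape(-1,1,2),K,d).reshape(-1,2)
    return E[:3,3],np.c_[q,np.ones(len(q))]@E[:3,:3].T
def onz(C,p,z):
    o,d=ray(C,p); return o+d*((z-o[2])/d[:,2])[:,None]
def proj(C,P):
    K,d,E=C; q=(np.array(P,float).reshape(-1,3)-E[:3,3])@E[:3,:3]
    return cv2.projectPoints(q,np.zeros(3),np.zeros(3),K,d)[0].reshape(-1,2)
def tri(Cs,ps):
    A=np.zeros((3,3));b=np.zeros(3);L=[]
    for C,p in zip(Cs,ps):
        o,d=ray(C,p);d=d[0]/np.linalg.norm(d[0]);M=np.eye(3)-np.outer(d,d);A+=M;b+=M@o;L.append((o,M))
    x=np.linalg.solve(A,b); return x,[np.linalg.norm(M@(x-o)) for o,M in L]
def wrist(name):
    T=pose(); im=ctrl.snapshot('wrist')[:,:,::-1].copy(); cv2.imwrite(f'pics/{name}.png',im); np.save(f'pics/{name}.npy',T); return im,cam('wrist',T)
def rd(name): return cv2.imread(f'pics/{name}.png'),cam('wrist',np.load(f'pics/{name}.npy'))
E
python3 - <<'E'
from h import *
C=cam('top')
print('rack',onz(C,[(122,192),(125,217),(230,195),(226,172)],.055).round(3).tolist())
print('peg',onz(C,[(345,233),(352,175)],.206).round(3).tolist())
print('scr',onz(C,[(184,188),(219,181)],.142).round(3).tolist())
print('base',onz(C,[(316,185),(311,230),(357,235),(362,190)],.014).round(3).tolist())
print('jar',onz(C,[(264,214)],.05).round(3).tolist())
T=pose();print(T[:3,:3].round(2).tolist())
print(R.from_matrix(cam('wrist',T)[2][:3,:3]).as_matrix().round(2).tolist(),cam('wrist',T)[2][:3,3])
E
```

```text
rack [[0.613, 0.331, 0.055], [0.554, 0.322, 0.055], [0.603, 0.078, 0.055], [0.657, 0.088, 0.055]]
peg [[0.5, -0.161, 0.206], [0.617, -0.179, 0.206]]
scr [[0.605, 0.17, 0.142], [0.619, 0.095, 0.142]]
base [[0.632, -0.125, 0.014], [0.523, -0.111, 0.014], [0.51, -0.22, 0.014], [0.619, -0.236, 0.014]]
jar [[0.558, 0.0, 0.05]]
[[-0.9, -0.44, -0.0], [-0.44, 0.9, 0.0], [0.0, 0.0, -1.0]]
[[-0.44, 0.86, 0.25], [0.9, 0.43, 0.13], [0.0, 0.28, -0.96]] [ 0.23030207 -0.63906361  0.38378056]
```

```bash
cat >> h.py <<'E'
def plan(xyz,yaw,n,step=1):
    T=pose(); y0=R.from_matrix(T[:3,:3]).as_euler('xyz',degrees=True)[2]
    d=(yaw-y0+180)%360-180; dp=(np.array(xyz)-T[:3,3])/n*1000; a=y0
    print('from',T[:3,3].round(4),round(y0,2))
    for i in range(n):
        Rt=R.from_euler('xyz',[180,0,a],degrees=True).as_matrix()
        print((np.round(Rt.T@dp/step)*step).tolist(),round(-d/n,2)); a+=d/n
E
python3 -c "
from h import *
plan((.5,-.10,.36),-98,14)"
```

```text
from [ 0.2994 -0.6046  0.2479] -153.66
[-29.0, 26.0, -8.0] -3.98
[-31.0, 24.0, -8.0] -3.98
[-32.0, 22.0, -8.0] -3.98
[-34.0, 19.0, -8.0] -3.98
[-35.0, 17.0, -8.0] -3.98
[-36.0, 15.0, -8.0] -3.98
[-37.0, 12.0, -8.0] -3.98
[-38.0, 9.0, -8.0] -3.98
[-38.0, 7.0, -8.0] -3.98
[-39.0, 4.0, -8.0] -3.98
[-39.0, 2.0, -8.0] -3.98
[-39.0, -1.0, -8.0] -3.98
[-39.0, -4.0, -8.0] -3.98
[-38.0, -7.0, -8.0] -3.98
```

{"api": "apply_moves", "payload": {
  "targets": [
    {"travel": [-29, 26, -8], "roll": -4, "jaw": 80},
    {"travel": [-31, 24, -8], "roll": -4, "jaw": 80},
    {"travel": [-32, 22, -8], "roll": -4, "jaw": 80},
    {"travel": [-34, 19, -8], "roll": -4, "jaw": 80},
    {"travel": [-35, 17, -8], "roll": -4, "jaw": 80},
    {"travel": [-36, 15, -8], "roll": -4, "jaw": 80},
    {"travel": [-37, 12, -8], "roll": -4, "jaw": 80},
    {"travel": [-38, 9, -8], "roll": -4, "jaw": 80},
    {"travel": [-38, 7, -8], "roll": -4, "jaw": 80},
    {"travel": [-39, 4, -8], "roll": -4, "jaw": 80}
  ]
}}

```text
clock: 1.15
tool_pos: [0.4438, -0.2413, 0.3289]
orientation: [180.0, 0.0, -113.5]
force: [0.9, 0.7, 0.5]
opening: 0.0798
gripper_force: 0.0
```

{"api": "apply_moves", "payload": {
  "targets": [
    {"travel": [-39, 2, -8], "roll": -4, "jaw": 80},
    {"travel": [-39, -1, -8], "roll": -4, "jaw": 80},
    {"travel": [-39, -4, -8], "roll": -4, "jaw": 80},
    {"travel": [-38, -7, -8], "roll": -4, "jaw": 80},
    {"travel": [0, 0, 0], "roll": 0, "jaw": 80},
    {"travel": [0, 0, 0], "roll": 0, "jaw": 80},
    {"travel": [0, 0, 0], "roll": 0, "jaw": 80}
  ]
}}

```text
clock: 1.85
tool_pos: [0.5, -0.0981, 0.3602]
orientation: [180.0, -0.0, -97.7]
force: [-0.7, -0.2, 0.0]
opening: 0.08
gripper_force: 0.0
```

```bash
python3 -c "
from h import *
o=ctrl.get_obs();print(o['tool_pos'],o['orientation'],o['force'],np.abs(o['qvel']).max())
wrist('w1')
plan((.56,.14,.36),-79,8)"
```

```text
[ 0.50000153 -0.09810669  0.36019562] [ 1.79957241e+02 -1.01986965e-02 -9.76964413e+01] [-0.73845613 -0.21200605  0.02604555] 0.7815055948570426
from [ 0.5    -0.0984  0.3602] -97.73
[-31.0, -3.0, 0.0] -2.34
[-30.0, -5.0, 0.0] -2.34
[-30.0, -6.0, 0.0] -2.34
[-30.0, -7.0, 0.0] -2.34
[-30.0, -8.0, 0.0] -2.34
[-29.0, -10.0, 0.0] -2.34
[-29.0, -11.0, 0.0] -2.34
[-28.0, -12.0, 0.0] -2.34
```

View pics/w1.png

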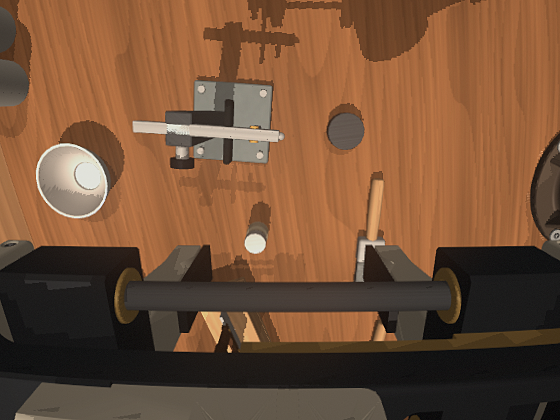

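The picture shows the peg in profile. Its tip is at (284,137), the brass pivot at (255,133), the black collar at (229,130) and the post top at (180,126). I'll take two closer views.

{"api": "apply_moves", "payload": {
  "targets": [
    {"travel": [10, 20, 40], "roll": 0, "jaw": 80},
    {"travel": [10, 20, 40], "roll": 0, "jaw": 80},
    {"travel": [0, 0, 0], "roll": 0, "jaw": 80},
    {"travel": [0, 0, 0], "roll": 0, "jaw": 80},
    {"travel": [0, 0, 0], "roll": 0, "jaw": 80}
  ]
}}

```text
clock: 2.4
tool_pos: [0.4592, -0.1128, 0.2819]
orientation: [-179.9, 0.0, -97.7]
force: [0.2, 0.2, -0.6]
opening: 0.0798
gripper_force: 0.0
```

```bash
python3 -c "
from h import *
wrist('w2')"
```

{"api": "apply_moves", "payload": {
  "targets": [
    {"travel": [-25, -25, 0], "roll": 0, "jaw": 80},
    {"travel": [-25, -25, 0], "roll": 0, "jaw": 80},
    {"travel": [0, 0, 0], "roll": 0, "jaw": 80},
    {"travel": [0, 0, 0], "roll": 0, "jaw": 80},
    {"travel": [0, 0, 0], "roll": 0, "jaw": 80}
  ]
}}

```text
clock: 2.95
tool_pos: [0.5145, -0.0694, 0.281]
orientation: [-180.0, 0.0, -97.7]
force: [-0.6, -0.2, 0.1]
opening: 0.0796
gripper_force: 0.0
```

```bash
python3 -c "
from h import *
im3,C3=wrist('w3'); im2,C2=rd('w2')
P=[(.46,-.155,.206),(.57,-.173,.206)]
print(proj(C2,P),proj(C3,P))
a=im2[20:270,150:550];b=im3[0:250,120:520]
cv2.imwrite('pics/c23.png',np.vstack([cv2.resize(x,(480,300),interpolation=2) for x in(a,b)]))
plan((.56,.19,.36),-79,7)"
```

```text
[[276.19444488 166.30184358]
 [107.2217831  162.66187909]] [[356.21187989  84.57605175]
 [172.72501523  79.99230883]]
from [ 0.5143 -0.0695  0.281 ] -97.67
[-38.0, -2.0, -11.0] -2.67
[-38.0, -3.0, -11.0] -2.67
[-37.0, -5.0, -11.0] -2.67
[-37.0, -7.0, -11.0] -2.67
[-37.0, -8.0, -11.0] -2.67
[-36.0, -10.0, -11.0] -2.67
[-36.0, -12.0, -11.0] -2.67
```

View pics/c23.png

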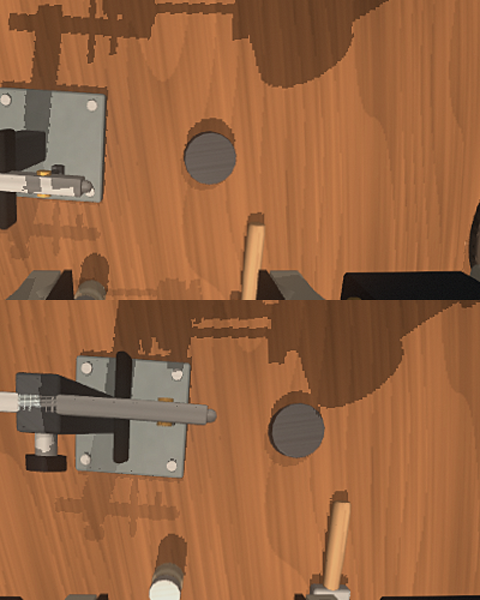

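The crops (scale 1.2) show the peg tip at w2 pixel (228,177) and w3 pixel (299,95), with the collar and brass pivot behind it. I'll refine these with profiles.

{"api": "apply_moves", "payload": {
  "targets": [
    {"travel": [-38, -2, -11], "roll": -2.7, "jaw": 80},
    {"travel": [-38, -3, -11], "roll": -2.7, "jaw": 80},
    {"travel": [-37, -5, -11], "roll": -2.7, "jaw": 80},
    {"travel": [-37, -7, -11], "roll": -2.7, "jaw": 80},
    {"travel": [-37, -8, -11], "roll": -2.7, "jaw": 80},
    {"travel": [-36, -10, -11], "roll": -2.7, "jaw": 80},
    {"travel": [-36, -12, -11], "roll": -2.7, "jaw": 80},
    {"travel": [0, 0, 0], "roll": 0, "jaw": 80},
    {"travel": [0, 0, 0], "roll": 0, "jaw": 80},
    {"travel": [0, 0, 0], "roll": 0, "jaw": 80}
  ]
}}

```text
clock: 4.0
tool_pos: [0.5592, 0.1902, 0.3576]
orientation: [180.0, 0.0, -78.8]
force: [-0.4, -0.2, -0.4]
opening: 0.0798
gripper_force: 0.0
```

```bash
python3 -c "
from h import *
im,C=wrist('r1')
for n,cols,r0,r1 in(('w1',(205,215,245,270,278),115,150),('w2',(160,180,200,215,225),158,192),('w3',(175,200,240,270,290,296),70,112)):
    g=cv2.cvtColor(rd(n)[0],6)
    print(n,r0)
    for c in cols: print(c,*g[r0:r1,c])
for n,r in(('w1',(135,137,139)),('w2',(173,176,179)),('w3',(92,95,98))):
    h=cv2.cvtColor(rd(n)[0],40)
    for q in r: 
        c0={'w1':270,'w2':210,'w3':285}[n]; print(n,q,c0,*h[q,c0:c0+28,1])
"
```

```text
w1 115
205 47 47 46 46 45 47 46 46 41 54 134 194 200 190 188 192 195 198 200 199 204 156 70 40 45 38 107 126 124 121 122 121 123 124 122
215 48 47 47 48 46 46 49 46 45 41 63 157 197 195 189 186 191 197 199 199 197 201 131 120 124 125 123 122 124 124 123 123 123 123 125
245 143 143 143 141 140 140 140 142 142 142 144 146 91 135 209 197 189 187 188 194 198 203 195 200 174 137 140 143 144 144 145 145 147 146 143
270 89 79 71 66 64 54 60 61 61 63 67 68 65 67 72 146 215 198 192 188 190 196 200 203 199 201 174 117 125 126 126 127 125 126 125
278 107 108 110 109 113 113 112 113 116 115 116 116 115 117 117 73 170 184 175 181 171 168 163 148 98 102 112 115 118 119 121 123 122 122 121
w2 158
160 38 37 39 34 76 87 78 128 198 208 185 192 194 192 197 204 208 210 208 205 212 215 13 36 40 42 41 40 40 40 41 41 40 42
180 135 130 131 133 119 94 82 85 73 130 132 127 124 122 121 122 123 126 127 127 120 127 221 131 129 146 128 103 111 112 111 108 108 108
200 47 67 67 65 63 62 88 91 87 88 120 130 129 126 125 123 122 119 132 201 219 213 209 208 175 124 150 132 111 119 126 136 136 134
215 148 149 149 150 15
[... 1472 characters left out ...]
 37 38 38 38 46 50 36 38 46 127 159 156 152 151 153 154 152 155 155 155 153 153 153 156
w2 173 210 44 44 43 44 45 43 46 55 45 44 42 44 48 44 44 55 44 28 30 34 30 28 30 28 30 70 136 149
w2 176 210 42 44 43 43 44 43 43 61 42 40 40 43 40 46 51 53 57 47 28 26 32 34 33 34 37 67 140 154
w2 179 210 36 44 47 45 43 47 48 60 50 53 51 55 56 51 54 44 38 39 46 26 30 29 29 32 39 68 144 155
w3 92 285 43 42 40 42 44 43 43 49 46 44 43 40 32 55 129 160 154 154 152 155 152 155 155 153 154 154 154 154
w3 95 285 42 45 45 43 43 45 45 49 46 45 45 45 44 44 44 117 160 156 152 152 154 155 154 151 153 155 155 157
w3 98 285 42 44 44 45 45 47 46 57 50 51 50 51 51 44 66 145 158 156 151 152 153 156 153 154 154 155 156 155
```

View pics/r1.png

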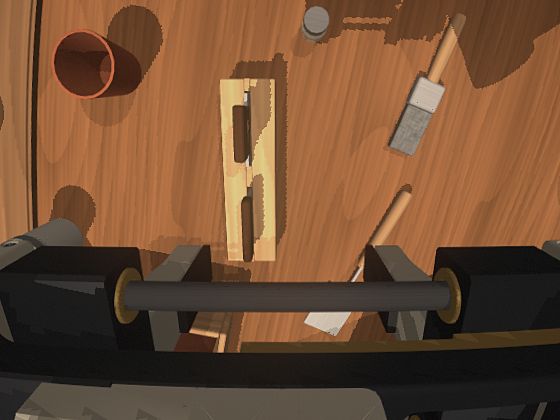

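The wrist picture shows the rack at (220-275,80-262). The target's dark grip is at (233-247,105-163) and the plain scraper below it at (243-252,197-262). Next I'll take two closer views for the grasp.

{"api": "apply_moves", "payload": {
  "targets": [
    {"travel": [0, -10, 40], "roll": 0, "jaw": 80},
    {"travel": [0, -10, 40], "roll": 0, "jaw": 80},
    {"travel": [0, 0, 0], "roll": 0, "jaw": 80},
    {"travel": [0, 0, 0], "roll": 0, "jaw": 80},
    {"travel": [0, 0, 0], "roll": 0, "jaw": 80}
  ]
}}

```text
clock: 4.55
tool_pos: [0.58, 0.1948, 0.2802]
orientation: [-179.8, 0.0, -78.8]
force: [-0.1, 0.0, 0.2]
opening: 0.0799
gripper_force: 0.0
```

```bash
python3 -c "
from h import *
wrist('r2')"
```

{"api": "apply_moves", "payload": {
  "targets": [
    {"travel": [20, -35, 0], "roll": 0, "jaw": 80},
    {"travel": [0, -35, 0], "roll": 0, "jaw": 80},
    {"travel": [0, 0, 0], "roll": 0, "jaw": 80},
    {"travel": [0, 0, 0], "roll": 0, "jaw": 80},
    {"travel": [0, 0, 0], "roll": 0, "jaw": 80}
  ]
}}

```text
clock: 5.1
tool_pos: [0.6515, 0.1891, 0.2789]
orientation: [-179.9, 0.0, -78.7]
force: [-0.4, -0.2, -0.2]
opening: 0.08
gripper_force: 0.0
```

```bash
python3 -c "
from h import *
wrist('r3')
C={n:rd(n)[1] for n in('w1','w2','w3','r2','r3')}
print('tip',tri([C['w1'],C['w3']],[(284,137),(299.7,95)]))
a=onz(C['w3'],[(175,87),(290,95.5)],.206);print('w3 line',a)
b=onz(C['w1'],[(205,130.5),(270,135.5)],.206);print('w1',b)
c=onz(C['w2'],[(160,172.6),(200,175)],.206);print('w2',c)
for q in(a,b,c):d=q[0]-q[1];print(np.degrees(np.arctan2(d[1],d[0])))
print('tip@206',onz(C['w3'],[(299.7,95)],.203),onz(C['w1'],[(284,137)],.203))
P=[(.612,.132,.142)]
ims=[]
for n in('r2','r3'):
    u,v=proj(C[n],P)[0].astype(int);print(n,u,v);x0,y0=max(u-65,0),max(v-75,0)
    ims.append(cv2.resize(rd(n)[0][y0:y0+150,x0:x0+130],(390,450),interpolation=0));print(x0,y0)
cv2.imwrite('pics/r23.png',np.hstack(ims))
"
```

```text
tip (array([ 0.49464533, -0.15253168,  0.21268025]), [np.float64(0.0003655554876976683), np.float64(0.0003655554876976001)])
w3 line [[ 0.56939932 -0.16843139  0.206     ]
 [ 0.50058095 -0.15343923  0.206     ]]
w1 [[ 0.561088   -0.16676793  0.206     ]
 [ 0.5062125  -0.15474663  0.206     ]]
w2 [[ 0.5360036  -0.16108547  0.206     ]
 [ 0.50999564 -0.15581976  0.206     ]]
-12.289929443299172
-12.356309212283843
-11.44567076707605
tip@206 [[ 0.49457434 -0.15306252  0.203     ]] [[ 0.4945083  -0.15162842  0.203     ]]
r2 262 121
197 46
r3 347 145
282 70
```

View pics/r23.png

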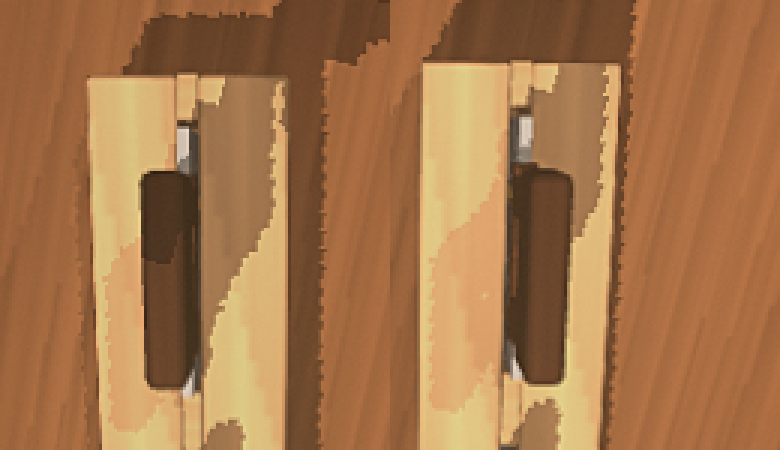

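The crops (scale 3) show the grip's top face: r2 pixels x 244-259, y 103-175, and r3 pixels x 327-343, y 126-198.

```bash
python3 -c "
from h import *
C={n:rd(n)[1] for n in('r2','r3','w1','w3')}
def px(n,x,y): return (197+x/3,46+y/3) if n=='r2' else (282+(x-390)/3,70+y/3)
top=[(163,171),(549,167)];bot=[(167,389),(545,383)]
X=[]
for a,b in(top,bot,):
    x,e=tri([C['r2'],C['r3']],[px('r2',*a),px('r3',*b)]);print(x,e);X.append(x)
m=(X[0]+X[1])/2;d=X[1]-X[0];print('mid',m,'len',np.linalg.norm(d),'yaw',np.degrees(np.arctan2(-d[0],d[1])))
for n,pts in(('r2',[(163,171),(167,389)]),('r3',[(549,167),(545,383)])):
    q=onz(C[n],[px(n,*p) for p in pts],.142);d=q[1]-q[0];print(n,q.mean(0),np.linalg.norm(d),np.degrees(np.arctan2(-d[0],d[1])))
# rack edges at z=.055
q=onz(C['r2'],[px('r2',88,77),px('r2',101,449),px('r2',287,79),px('r2',288,449)],.055);print(q)
for i in(0,2):d=q[i+1]-q[i];print('rack yaw',np.degrees(np.arctan2(-d[0],d[1])))
im=cv2.imread('pics/scene0.png');Cs=cam('scene')
for z in(.2,.206):print(proj(Cs,[(.4946,-.1525,z),(.57,-.1684,z)]))
cv2.imwrite('pics/s0c.png',cv2.resize(im[180:280,160:240],(480,600),interpolation=0))
"
```

```text
[0.62439056 0.11915264 0.13317039] [np.float64(0.0006955086753694091), np.float64(0.0006955086753693712)]
[0.61255964 0.17758854 0.14041212] [np.float64(0.00036188907328083225), np.float64(0.00036188907328086527)]
mid [0.6184751  0.14837059 0.13679125] len 0.060059696762630906 yaw 11.445377414299315
r2 [0.61797421 0.14872722 0.142     ] 0.058821760280816864 10.765281025163372
r3 [0.61924389 0.14758133 0.142     ] 0.05991789000064501 12.31500973253174
[[0.6636904  0.09387933 0.055     ]
 [0.63907476 0.22345842 0.055     ]
 [0.59653535 0.08164262 0.055     ]
 [0.57019903 0.20976805 0.055     ]]
rack yaw 10.75609703826981
rack yaw 11.615425254371099
[[192.03079799 192.76808565]
 [188.81610854 223.04449891]]
[[191.54816661 190.26662423]
 [188.28564731 220.52908758]]
```

View pics/s0c.png

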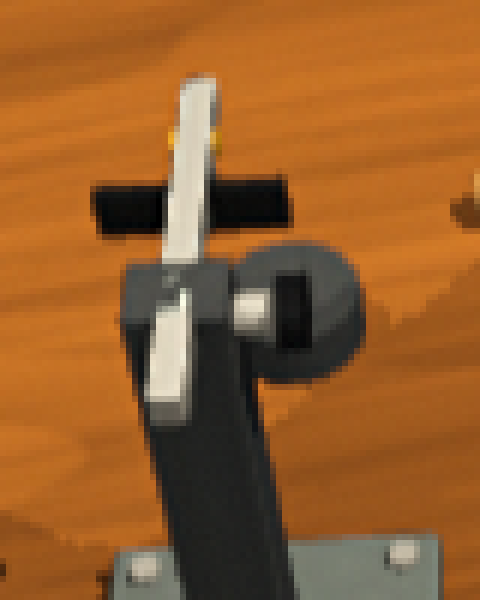

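The peg tip is at about (0.4946,-0.1525), axis yaw about -12.2°, and its top height agrees with 206 mm. The scene crop shows the tip at pixel (193.3,192.5), against about 190-193 predicted. The grip is at (0.6185,0.1484), yaw 11.3°, so I'll grasp now.

{"api": "apply_moves", "payload": {
  "targets": [
    {"travel": [17, 20, 0], "roll": 0, "jaw": 50},
    {"travel": [16, 20, 0], "roll": 0, "jaw": 50},
    {"travel": [0, 0, 35], "roll": 0, "jaw": 50},
    {"travel": [0, 0, 35], "roll": 0, "jaw": 50},
    {"travel": [0, 0, 30], "roll": 0, "jaw": 50},
    {"travel": [0, 0, 20], "roll": 0, "jaw": 50},
    {"travel": [0, 0, 10], "roll": 0, "jaw": 50},
    {"travel": [0, 0, 10], "roll": 0, "jaw": 50},
    {"travel": [0, 0, 0], "roll": 0, "jaw": 50},
    {"travel": [0, 0, 0], "roll": 0, "jaw": 50}
  ]
}}

```text
clock: 6.15
tool_pos: [0.6194, 0.1491, 0.1386]
orientation: [-179.9, 0.0, -78.7]
force: [1.3, -0.4, 0.8]
opening: 0.0501
gripper_force: 0.0
```

```bash
python3 -c "
from h import *
T=pose();print(T[:3,3]);print(T[:3,:3].T@(np.array([.6185,.1484,.139])-T[:3,3])*1000)"
```

```text
[0.61941022 0.14913725 0.1386087 ]
[ 0.54517161  1.03616393 -0.39281541]
```

{"api": "apply_moves", "payload": {
  "targets": [
    {"travel": [0, 1, 0], "roll": 0, "jaw": 30},
    {"travel": [0, 0, 0], "roll": 0, "jaw": 20},
    {"travel": [0, 0, 0], "roll": 0, "jaw": 14},
    {"travel": [0, 0, 0], "roll": 0, "jaw": 12},
    {"travel": [0, 0, 0], "roll": 0, "jaw": 10},
    {"travel": [0, 0, 0], "roll": 0, "jaw": 5},
    {"travel": [0, 0, 0], "roll": 0, "jaw": 5},
    {"travel": [0, 0, 0], "roll": 0, "jaw": 5}
  ]
}}

```text
clock: 6.95
tool_pos: [0.6182, 0.1487, 0.1377]
orientation: [-180.0, 0.0, -78.8]
force: [0.9, -0.0, 1.1]
opening: 0.0117
gripper_force: 30.0
```

{"api": "apply_moves", "payload": {
  "targets": [
    {"travel": [0, 0, -4], "roll": 0, "jaw": 5},
    {"travel": [0, 0, -8], "roll": 0, "jaw": 5},
    {"travel": [0, 0, -12], "roll": 0, "jaw": 5},
    {"travel": [0, 0, -15], "roll": 0, "jaw": 5},
    {"travel": [0, 0, -20], "roll": 0, "jaw": 5},
    {"travel": [0, 0, -20], "roll": 0, "jaw": 5},
    {"travel": [0, 0, -20], "roll": 0, "jaw": 5},
    {"travel": [0, 0, -16], "roll": 0, "jaw": 5},
    {"travel": [0, 0, 0], "roll": 0, "jaw": 5},
    {"travel": [0, 0, 0], "roll": 0, "jaw": 5}
  ]
}}

```text
clock: 7.95
tool_pos: [0.6173, 0.1486, 0.2526]
orientation: [180.0, 0.0, -78.8]
force: [-0.0, -0.2, -4.1]
opening: 0.0117
gripper_force: 30.0
```

```bash
python3 -c "
from h import *
u=np.array([np.cos(np.radians(-12.2)),np.sin(np.radians(-12.2)),0]);tip=np.array([.4946,-.1525,0])
plan(tip-.045*u+[0,0,.236],-102.2,16)"
```

```text
from [0.6173 0.1486 0.2526] -78.76
[16.0, 14.0, 1.0] 1.46
[16.0, 13.0, 1.0] 1.46
[17.0, 13.0, 1.0] 1.46
[17.0, 13.0, 1.0] 1.46
[17.0, 12.0, 1.0] 1.46
[17.0, 12.0, 1.0] 1.46
[18.0, 11.0, 1.0] 1.46
[18.0, 11.0, 1.0] 1.46
[18.0, 10.0, 1.0] 1.46
[19.0, 10.0, 1.0] 1.46
[19.0, 9.0, 1.0] 1.46
[19.0, 9.0, 1.0] 1.46
[19.0, 8.0, 1.0] 1.46
[19.0, 8.0, 1.0] 1.46
[20.0, 7.0, 1.0] 1.46
[20.0, 7.0, 1.0] 1.46
```

{"api": "apply_moves", "payload": {
  "targets": [
    {"travel": [8, 7, 0], "roll": 0.7, "jaw": 5},
    {"travel": [16, 13, 0], "roll": 1.5, "jaw": 5},
    {"travel": [17, 13, 0], "roll": 1.5, "jaw": 5},
    {"travel": [17, 13, 0], "roll": 1.5, "jaw": 5},
    {"travel": [17, 12, 0], "roll": 1.5, "jaw": 5},
    {"travel": [17, 12, 0], "roll": 1.5, "jaw": 5},
    {"travel": [18, 11, 0], "roll": 1.5, "jaw": 5},
    {"travel": [18, 11, 0], "roll": 1.5, "jaw": 5},
    {"travel": [18, 10, 0], "roll": 1.5, "jaw": 5},
    {"travel": [19, 10, 0], "roll": 1.5, "jaw": 5}
  ]
}}

```text
clock: 8.95
tool_pos: [0.5194, -0.0272, 0.2527]
orientation: [-180.0, 0.0, -93.1]
force: [0.4, -1.0, -3.7]
opening: 0.012
gripper_force: 30.0
```

{"api": "apply_moves", "payload": {
  "targets": [
    {"travel": [19, 9, 1], "roll": 1.5, "jaw": 5},
    {"travel": [19, 9, 1], "roll": 1.5, "jaw": 5},
    {"travel": [19, 8, 1], "roll": 1.5, "jaw": 5},
    {"travel": [19, 8, 2], "roll": 1.5, "jaw": 5},
    {"travel": [20, 7, 2], "roll": 1.5, "jaw": 5},
    {"travel": [20, 7, 2], "roll": 1.5, "jaw": 5},
    {"travel": [8, 7, 2], "roll": 0.7, "jaw": 5},
    {"travel": [0, 0, 0], "roll": 0, "jaw": 5},
    {"travel": [0, 0, 0], "roll": 0, "jaw": 5},
    {"travel": [0, 0, 0], "roll": 0, "jaw": 5}
  ]
}}

```text
clock: 9.95
tool_pos: [0.4509, -0.1415, 0.2417]
orientation: [-180.0, 0.0, -102.6]
force: [-1.0, -0.4, -2.6]
opening: 0.0119
gripper_force: 30.0
```

```bash
cat >> h.py <<'E'
U=np.array([np.cos(np.radians(-12.2)),np.sin(np.radians(-12.2)),0]);V=np.array([-U[1],U[0],0]);TIP=np.array([.4946,-.1525,0])
def st():
    o=ctrl.get_obs();p=o['tool_pos']-TIP;f=o['force'];print('t',o['clock'],'past tip %.1f lat %.1f eye z %.1f (mm)'%(p@U*1e3,p@V*1e3,(o['tool_pos'][2]-.0257)*1e3),'yaw',round(o['orientation'][2],2),'F u,v,z',np.round([f@U,f@V,f[2]],1),'M',np.round(o['moment'],2))
E
python3 - <<'E'
from h import *
st()
im=ctrl.snapshot('scene')[:,:,::-1]; w,C=wrist('a1'); st()
cv2.imwrite('pics/a1m.png',np.hstack([cv2.resize(im[130:290,120:280],(480,480),interpolation=0),cv2.resize(w[60:300,120:400][:, :],(320,274))[:274].repeat(1,0) if 0 else cv2.copyMakeBorder(cv2.resize(w,(320,240)),0,240,0,0,0)]))
E
```

```text
t 9.95 past tip -45.1 lat 1.6 eye z 216.0 (mm) yaw -102.62 F u,v,z [-0.9 -0.6 -2.6] M [0.1  0.01 0.03]
t 10.05 past tip -45.1 lat 1.7 eye z 215.9 (mm) yaw -102.61 F u,v,z [-0.  -0.8 -2.8] M [0.04 0.09 0.02]
```

View pics/a1m.png

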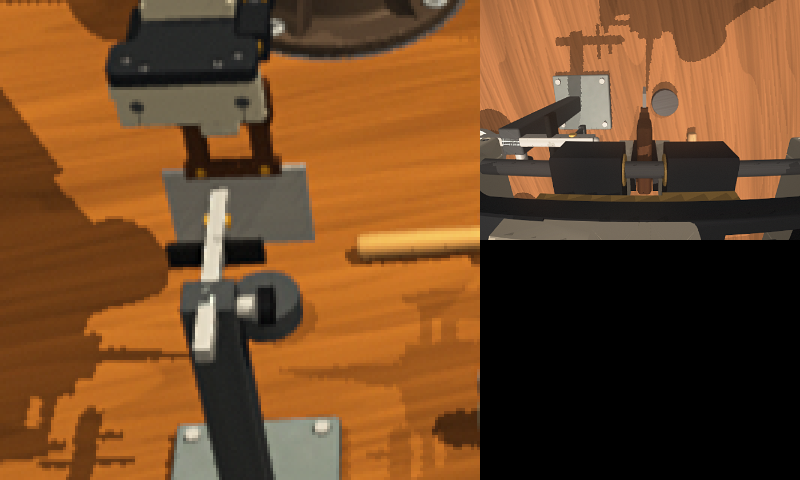

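The scene crop shows the eye (between struts at crop x of about 208 and 250) in front of the peg tip (219,188), slightly to the right of the peg line. I'll correct by about 2.5 mm and go in.

{"api": "apply_moves", "payload": {
  "targets": [
    {"travel": [2.5, 0, 3], "roll": -0.4, "jaw": 5},
    {"travel": [0, -5, 0], "roll": 0, "jaw": 5},
    {"travel": [0, -7, 0], "roll": 0, "jaw": 5},
    {"travel": [0, -7, 0], "roll": 0, "jaw": 5},
    {"travel": [0, -6, 0], "roll": 0, "jaw": 5},
    {"travel": [0, -5, 0], "roll": 0, "jaw": 5},
    {"travel": [0, -3, 0], "roll": 0, "jaw": 5},
    {"travel": [0, 0, 0], "roll": 0, "jaw": 5},
    {"travel": [0, 0, 0], "roll": 0, "jaw": 5}
  ]
}}

```text
clock: 10.95
tool_pos: [0.482, -0.1512, 0.2384]
orientation: [180.0, -0.0, -102.3]
force: [-0.6, -0.8, -3.3]
opening: 0.0117
gripper_force: 30.0
```

```bash
python3 -c "
from h import *
st()"
```

```text
t 10.95 past tip -12.6 lat -1.4 eye z 212.7 (mm) yaw -102.26 F u,v,z [-0.4 -0.9 -3.3] M [0.03 0.11 0.01]
```

{"api": "apply_moves", "payload": {
  "targets": [
    {"travel": [0, -4, 0], "roll": 0, "jaw": 5},
    {"travel": [0, -4, 0], "roll": 0, "jaw": 5},
    {"travel": [0, -4, 0], "roll": 0, "jaw": 5},
    {"travel": [0, 0, 0], "roll": 0, "jaw": 5}
  ]
}}

```text
clock: 11.35
tool_pos: [0.4944, -0.1538, 0.2385]
orientation: [-180.0, -0.0, -102.3]
force: [-0.4, -0.4, -3.3]
opening: 0.0122
gripper_force: 30.0
```

```bash
python3 -c "
from h import *
st()"
```

```text
t 11.35 past tip 0.1 lat -1.3 eye z 212.8 (mm) yaw -102.26 F u,v,z [-0.3 -0.5 -3.3] M [0.07 0.16 0.01]
```

{"api": "apply_moves", "payload": {
  "targets": [
    {"travel": [0, -4, 0], "roll": 0, "jaw": 5},
    {"travel": [0, -4, 0], "roll": 0, "jaw": 5},
    {"travel": [0, -2, 1], "roll": 0, "jaw": 5},
    {"travel": [0, 0, 2], "roll": 0, "jaw": 5},
    {"travel": [0, 0, 0], "roll": 0, "jaw": 5},
    {"travel": [0, 0, 0], "roll": 0, "jaw": 5}
  ]
}}

```text
clock: 11.95
tool_pos: [0.5035, -0.1559, 0.2354]
orientation: [180.0, -0.0, -102.3]
force: [0.1, -0.5, -3.3]
opening: 0.0116
gripper_force: 30.0
```

{"api": "apply_moves", "payload": {
  "targets": [
    {"travel": [0, 0, 1], "roll": 0, "jaw": 5},
    {"travel": [0, 0, 0], "roll": 0, "jaw": 5},
    {"travel": [0, 0, 0], "roll": 0, "jaw": 5}
  ]
}}

```text
clock: 12.25
tool_pos: [0.5036, -0.1559, 0.2346]
orientation: [-180.0, 0.0, -102.3]
force: [-0.0, 0.1, -3.1]
opening: 0.0117
gripper_force: 30.0
```

{"api": "apply_moves", "payload": {
  "targets": [
    {"travel": [0, 0, 1], "roll": 0, "jaw": 5},
    {"travel": [0, 0, 0], "roll": 0, "jaw": 5},
    {"travel": [0, 0, 0], "roll": 0, "jaw": 5}
  ]
}}

```text
clock: 12.55
tool_pos: [0.5036, -0.1559, 0.2335]
orientation: [180.0, -0.0, -102.3]
force: [-0.3, 1.0, -2.4]
opening: 0.0119
gripper_force: 30.0
```

{"api": "apply_moves", "payload": {
  "targets": [
    {"travel": [0, 0, 0.7], "roll": 0, "jaw": 5},
    {"travel": [0, 0, 0], "roll": 0, "jaw": 5},
    {"travel": [0, 0, 0], "roll": 0, "jaw": 5}
  ]
}}

```text
clock: 12.85
tool_pos: [0.5037, -0.1559, 0.2328]
orientation: [180.0, -0.0, -102.3]
force: [-0.1, 0.1, -2.2]
opening: 0.0117
gripper_force: 30.0
```

{"api": "apply_moves", "payload": {
  "targets": [
    {"travel": [0, 0, 0.7], "roll": 0, "jaw": 5},
    {"travel": [0, 0, 0], "roll": 0, "jaw": 5},
    {"travel": [0, 0, 0], "roll": 0, "jaw": 5}
  ]
}}

```text
clock: 13.15
tool_pos: [0.5036, -0.1559, 0.2321]
orientation: [180.0, -0.0, -102.3]
force: [-0.2, 0.0, -2.3]
opening: 0.0116
gripper_force: 30.0
```

{"api": "apply_moves", "payload": {
  "targets": [
    {"travel": [0, 0, 0.7], "roll": 0, "jaw": 5},
    {"travel": [0, 0, 0], "roll": 0, "jaw": 5},
    {"travel": [0, 0, 0], "roll": 0, "jaw": 5}
  ]
}}

```text
clock: 13.45
tool_pos: [0.5038, -0.1559, 0.2317]
orientation: [-180.0, -0.0, -102.3]
force: [0.1, 0.5, -0.2]
opening: 0.0115
gripper_force: 30.0
```

```bash
python3 -c "
from h import *
st()"
```

```text
t 13.45 past tip 9.7 lat -1.4 eye z 206.0 (mm) yaw -102.25 F u,v,z [ 0.   0.5 -0.2] M [ 0.1   0.2  -0.01]
```

{"api": "apply_moves", "payload": {
  "targets": [
    {"travel": [0, 0, 0.7], "roll": 0, "jaw": 5},
    {"travel": [0, 0, 0], "roll": 0, "jaw": 5},
    {"travel": [0, 0, 0], "roll": 0, "jaw": 5}
  ]
}}

```text
clock: 13.75
tool_pos: [0.5038, -0.1559, 0.2315]
orientation: [-180.0, -0.0, -102.2]
force: [-2.5, 1.6, 5.6]
opening: 0.0116
gripper_force: 30.0
```

The eye touches the peg's top at TCP z ≈ 0.2317. I'll lift about 2 mm clear and push on, watching the force along the peg.

{"api": "apply_moves", "payload": {
  "targets": [
    {"travel": [0, 0, -2], "roll": 0, "jaw": 5},
    {"travel": [0, 0, -1], "roll": 0, "jaw": 5},
    {"travel": [0, -2, 0], "roll": 0, "jaw": 5},
    {"travel": [0, -3, 0], "roll": 0, "jaw": 5},
    {"travel": [0, -3, 0], "roll": 0, "jaw": 5},
    {"travel": [0, -2, 0], "roll": 0, "jaw": 5},
    {"travel": [0, 0, 0], "roll": 0, "jaw": 5}
  ]
}}

```text
clock: 14.45
tool_pos: [0.5137, -0.1581, 0.2335]
orientation: [180.0, -0.0, -102.3]
force: [-0.1, -0.2, -2.1]
opening: 0.0116
gripper_force: 30.0
```

```bash
python3 -c "
from h import *
st()"
```

```text
t 14.45 past tip 19.9 lat -1.4 eye z 207.8 (mm) yaw -102.26 F u,v,z [-0.1 -0.2 -2.1] M [0.02 0.13 0.02]
```

{"api": "apply_moves", "payload": {
  "targets": [
    {"travel": [0, -2, 0], "roll": 0, "jaw": 5},
    {"travel": [0, -2, 0], "roll": 0, "jaw": 5},
    {"travel": [0, -2, 0], "roll": 0, "jaw": 5},
    {"travel": [0, -2, 0], "roll": 0, "jaw": 5},
    {"travel": [0, -2, 0], "roll": 0, "jaw": 5},
    {"travel": [0, 0, 0], "roll": 0, "jaw": 5}
  ]
}}

```text
clock: 15.05
tool_pos: [0.5234, -0.1602, 0.2337]
orientation: [180.0, -0.0, -102.3]
force: [-0.8, -0.2, -2.8]
opening: 0.0118
gripper_force: 30.0
```

```bash
python3 -c "
from h import *
st()"
```

```text
t 15.05 past tip 29.8 lat -1.4 eye z 208.0 (mm) yaw -102.26 F u,v,z [-0.7 -0.3 -2.8] M [ 0.02  0.14 -0.  ]
```

{"api": "apply_moves", "payload": {
  "targets": [
    {"travel": [0, -2, 0], "roll": 0, "jaw": 5},
    {"travel": [0, -2, 0], "roll": 0, "jaw": 5},
    {"travel": [0, -2, 0], "roll": 0, "jaw": 5},
    {"travel": [0, -2, 0], "roll": 0, "jaw": 5},
    {"travel": [0, 0, 0], "roll": 0, "jaw": 5}
  ]
}}

```text
clock: 15.55
tool_pos: [0.5313, -0.1619, 0.2337]
orientation: [180.0, -0.0, -102.3]
force: [0.4, 0.2, -2.5]
opening: 0.0119
gripper_force: 30.0
```

{"api": "apply_moves", "payload": {
  "targets": [
    {"travel": [0, -2, 0], "roll": 0, "jaw": 5},
    {"travel": [0, -2, 0], "roll": 0, "jaw": 5},
    {"travel": [0, -2, 0], "roll": 0, "jaw": 5},
    {"travel": [0, 0, 0], "roll": 0, "jaw": 5},
    {"travel": [0, 0, 0], "roll": 0, "jaw": 5}
  ]
}}

```text
clock: 16.05
tool_pos: [0.5368, -0.1631, 0.2337]
orientation: [180.0, 0.0, -102.3]
force: [0.2, -0.4, -2.5]
opening: 0.0119
gripper_force: 30.0
```

{"api": "apply_moves", "payload": {
  "targets": [
    {"travel": [0, -2, 0], "roll": 0, "jaw": 5},
    {"travel": [0, -2, 0], "roll": 0, "jaw": 5},
    {"travel": [0, 0, 0], "roll": 0, "jaw": 5},
    {"travel": [0, 0, 0], "roll": 0, "jaw": 5}
  ]
}}

```text
clock: 16.45
tool_pos: [0.5407, -0.1639, 0.2337]
orientation: [180.0, 0.0, -102.3]
force: [-1.3, 0.9, -3.4]
opening: 0.0122
gripper_force: 30.0
```

```bash
python3 -c "
from h import *
st()"
```

```text
t 16.45 past tip 47.4 lat -1.4 eye z 208.0 (mm) yaw -102.26 F u,v,z [-1.5  0.6 -3.4] M [0.19 0.64 0.06]
```

{"api": "apply_moves", "payload": {
  "targets": [
    {"travel": [0, -2, 0], "roll": 0, "jaw": 5},
    {"travel": [0, -2, 0], "roll": 0, "jaw": 5},
    {"travel": [0, 0, 0], "roll": 0, "jaw": 5},
    {"travel": [0, 0, 0], "roll": 0, "jaw": 5}
  ]
}}

```text
clock: 16.85
tool_pos: [0.5446, -0.1648, 0.2337]
orientation: [180.0, -0.0, -102.3]
force: [-1.8, 0.2, -2.7]
opening: 0.012
gripper_force: 30.0
```

```bash
python3 -c "
from h import *
st()"
```

```text
t 16.85 past tip 51.5 lat -1.5 eye z 208.0 (mm) yaw -102.26 F u,v,z [-1.8 -0.2 -2.7] M [0.24 0.99 0.  ]
```

{"api": "apply_moves", "payload": {
  "targets": [
    {"travel": [0, -2, 0], "roll": 0, "jaw": 5},
    {"travel": [0, -2, 0], "roll": 0, "jaw": 5},
    {"travel": [0, 0, 0], "roll": 0, "jaw": 5},
    {"travel": [0, 0, 0], "roll": 0, "jaw": 5}
  ]
}}

```text
clock: 17.25
tool_pos: [0.5485, -0.1656, 0.2337]
orientation: [180.0, -0.0, -102.3]
force: [-3.8, 0.8, -1.6]
opening: 0.0117
gripper_force: 30.0
```

```bash
python3 -c "
from h import *
st()
im=ctrl.snapshot('scene')[:,:,::-1];cv2.imwrite('pics/s2.png',im)"
```

```text
t 17.25 past tip 55.4 lat -1.5 eye z 208.0 (mm) yaw -102.26 F u,v,z [-3.9 -0.  -1.6] M [0.41 1.42 0.05]
```

{"api": "apply_moves", "payload": {
  "targets": [
    {"travel": [0, -1.5, 0], "roll": 0, "jaw": 5},
    {"travel": [0, -1.5, 0], "roll": 0, "jaw": 5},
    {"travel": [0, 0, 0], "roll": 0, "jaw": 5},
    {"travel": [0, 0, 0], "roll": 0, "jaw": 5},
    {"travel": [0, 0, 0], "roll": 0, "jaw": 5}
  ]
}}

```text
clock: 17.8
tool_pos: [0.5514, -0.1663, 0.2337]
orientation: [180.0, 0.0, -102.3]
force: [-3.8, 0.7, -2.3]
opening: 0.0116
gripper_force: 30.0
```

```bash
python3 -c "
from h import *
st()
im=ctrl.snapshot('scene')[:,:,::-1];cv2.imwrite('pics/s3.png',im)
a=cv2.imread('pics/s2.png')
w,_=wrist('w9')
cv2.imwrite('pics/s23.png',np.hstack([cv2.resize(im[170:270,140:250],(400,364),interpolation=0),cv2.resize(w[40:300,60:346],(400,364))]))"
```

```text
t 17.8 past tip 58.4 lat -1.5 eye z 208.0 (mm) yaw -102.26 F u,v,z [-3.9 -0.1 -2.3] M [0.48 1.89 0.04]
```

View pics/s23.png

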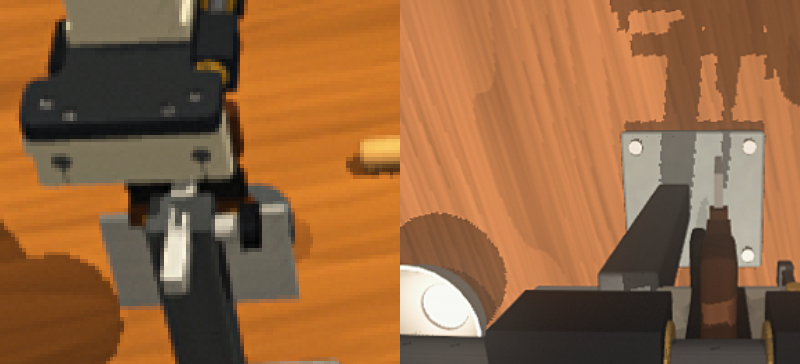

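{"api": "apply_moves", "payload": {
  "targets": [
    {"travel": [0, 2, 0], "roll": 0, "jaw": 5},
    {"travel": [0, 3, 0], "roll": 0, "jaw": 5},
    {"travel": [0, 3, 0], "roll": 0, "jaw": 5},
    {"travel": [0, 3, 0], "roll": 0, "jaw": 5},
    {"travel": [0, 3, 0], "roll": 0, "jaw": 5},
    {"travel": [0, 2, 0], "roll": 0, "jaw": 5},
    {"travel": [0, 2, 0], "roll": 0, "jaw": 5},
    {"travel": [0, 0, 0], "roll": 0, "jaw": 5}
  ]
}}

```text
clock: 18.7
tool_pos: [0.5342, -0.1624, 0.2341]
orientation: [-179.9, 0.0, -102.2]
force: [0.4, 0.4, -2.1]
opening: 0.0119
gripper_force: 30.0
```

```bash
python3 -c "
from h import *
st()"
```

```text
t 18.7 past tip 40.8 lat -1.3 eye z 208.4 (mm) yaw -102.25 F u,v,z [ 0.3  0.5 -2.1] M [ 0.02  0.07 -0.  ]
```

{"api": "apply_moves", "payload": {
  "targets": [
    {"travel": [0, 2, 0], "roll": 0, "jaw": 5},
    {"travel": [0, 2, 0], "roll": 0, "jaw": 5},
    {"travel": [0, 0, 0], "roll": 0, "jaw": 5}
  ]
}}

```text
clock: 19.0
tool_pos: [0.5298, -0.1616, 0.2338]
orientation: [180.0, 0.0, -102.3]
force: [-0.5, -1.0, -3.2]
opening: 0.0118
gripper_force: 30.0
```

```bash
python3 -c "
from h import *
st()"
```

```text
t 19.0 past tip 36.3 lat -1.4 eye z 208.1 (mm) yaw -102.26 F u,v,z [-0.3 -1.1 -3.2] M [0.03 0.04 0.01]
```

{"api": "apply_moves", "payload": {
  "targets": [
    {"travel": [0, 1, 0], "roll": 0, "jaw": 5},
    {"travel": [0, 1, 0], "roll": 0, "jaw": 5},
    {"travel": [0, 0, 0], "roll": 0, "jaw": 5},
    {"travel": [0, 0, 0], "roll": 0, "jaw": 5}
  ]
}}

```text
clock: 19.4
tool_pos: [0.5281, -0.1612, 0.2338]
orientation: [-180.0, 0.0, -102.3]
force: [-0.4, -0.2, -3.5]
opening: 0.0122
gripper_force: 30.0
```

```bash
python3 -c "
from h import *
st()"
```

```text
t 19.4 past tip 34.6 lat -1.4 eye z 208.1 (mm) yaw -102.25 F u,v,z [-0.4 -0.3 -3.5] M [ 0.03  0.03 -0.01]
```

{"api": "apply_moves", "payload": {
  "targets": [
    {"travel": [0, 1, 0], "roll": 0, "jaw": 5},
    {"travel": [0, 0, 0], "roll": 0, "jaw": 5},
    {"travel": [0, 0, 0], "roll": 0, "jaw": 5}
  ]
}}

```text
clock: 19.7
tool_pos: [0.5271, -0.161, 0.2338]
orientation: [-180.0, -0.0, -102.3]
force: [1.6, -0.0, -2.6]
opening: 0.012
gripper_force: 30.0
```

```bash
python3 -c "
from h import *
st()"
```

```text
t 19.7 past tip 33.6 lat -1.4 eye z 208.1 (mm) yaw -102.26 F u,v,z [ 1.6  0.3 -2.6] M [-0.01  0.01  0.03]
```

{"api": "apply_moves", "payload": {
  "targets": [
    {"travel": [0, 0.7, 0], "roll": 0, "jaw": 5},
    {"travel": [0, 0, 0], "roll": 0, "jaw": 5},
    {"travel": [0, 0, 0], "roll": 0, "jaw": 5}
  ]
}}

```text
clock: 20.0
tool_pos: [0.5269, -0.1608, 0.2339]
orientation: [-179.9, 0.0, -102.3]
force: [3.3, -1.4, -3.9]
opening: 0.0117
gripper_force: 30.0
```

```bash
python3 -c "
from h import *
st()"
```

```text
t 20.0 past tip 33.3 lat -1.3 eye z 208.2 (mm) yaw -102.25 F u,v,z [ 3.5 -0.6 -3.9] M [-0.31 -1.04  0.02]
```

{"api": "apply_moves", "payload": {
  "targets": [
    {"travel": [0, 0.7, 0], "roll": 0, "jaw": 5},
    {"travel": [0, 0, 0], "roll": 0, "jaw": 5},
    {"travel": [0, 0, 0], "roll": 0, "jaw": 5}
  ]
}}

```text
clock: 20.3
tool_pos: [0.5267, -0.1607, 0.234]
orientation: [-179.9, 0.0, -102.2]
force: [5.7, -1.6, -5.2]
opening: 0.0119
gripper_force: 30.0
```

```bash
python3 -c "
from h import *
st()"
```

```text
t 20.3 past tip 33.1 lat -1.3 eye z 208.3 (mm) yaw -102.24 F u,v,z [ 5.9 -0.4 -5.2] M [-0.66 -1.99  0.  ]
```

The flap held against a 5.9 N tug. Now I'll ease forward to mid-slack, lower until the eye rests on the peg, and release.

{"api": "apply_moves", "payload": {
  "targets": [
    {"travel": [0, -1, 0], "roll": 0, "jaw": 5},
    {"travel": [0, -2, 0], "roll": 0, "jaw": 5},
    {"travel": [0, -2, 0], "roll": 0, "jaw": 5},
    {"travel": [0, 0, 1], "roll": 0, "jaw": 5},
    {"travel": [0, 0, 0.8], "roll": 0, "jaw": 5},
    {"travel": [0, 0, 0], "roll": 0, "jaw": 5},
    {"travel": [0, 0, 0], "roll": 0, "jaw": 5}
  ]
}}

```text
clock: 21.0
tool_pos: [0.5304, -0.1617, 0.2319]
orientation: [180.0, -0.0, -102.3]
force: [-0.3, 0.7, -3.8]
opening: 0.0116
gripper_force: 30.0
```

```bash
python3 -c "
from h import *
st()"
```

```text
t 21.0 past tip 37.0 lat -1.4 eye z 206.2 (mm) yaw -102.26 F u,v,z [-0.4  0.7 -3.8] M [0.02 0.06 0.01]
```

{"api": "apply_moves", "payload": {
  "targets": [
    {"travel": [0, 0, 0.4], "roll": 0, "jaw": 5},
    {"travel": [0, 0, 0], "roll": 0, "jaw": 5},
    {"travel": [0, 0, 0], "roll": 0, "jaw": 5}
  ]
}}

```text
clock: 21.3
tool_pos: [0.5306, -0.1618, 0.2317]
orientation: [-180.0, -0.0, -102.3]
force: [-1.0, -0.6, -1.8]
opening: 0.0117
gripper_force: 30.0
```

```bash
python3 -c "
from h import *
st()"
```

```text
t 21.3 past tip 37.1 lat -1.4 eye z 206.0 (mm) yaw -102.26 F u,v,z [-0.9 -0.8 -1.8] M [0.02 0.26 0.02]
```

{"api": "apply_moves", "payload": {
  "targets": [
    {"travel": [0, 0, 0.2], "roll": 0, "jaw": 11},
    {"travel": [0, 0, 0], "roll": 0, "jaw": 12},
    {"travel": [0, 0, 0], "roll": 0, "jaw": 13},
    {"travel": [0, 0, 0], "roll": 0, "jaw": 15},
    {"travel": [0, 0, 0], "roll": 0, "jaw": 18},
    {"travel": [0, 0, 0], "roll": 0, "jaw": 24},
    {"travel": [0, 0, 0], "roll": 0, "jaw": 32},
    {"travel": [0, 0, 0], "roll": 0, "jaw": 40},
    {"travel": [0, 0, 0], "roll": 0, "jaw": 40},
    {"travel": [0, 0, 0], "roll": 0, "jaw": 40}
  ]
}}

```text
clock: 22.3
tool_pos: [0.5306, -0.1617, 0.2314]
orientation: [-180.0, 0.0, -102.3]
force: [-0.7, -0.3, 0.5]
opening: 0.0395
gripper_force: 0.0
```

{"api": "apply_moves", "payload": {
  "targets": [
    {"travel": [0, 0, -3], "roll": 0, "jaw": 40},
    {"travel": [0, 0, -6], "roll": 0, "jaw": 40},
    {"travel": [0, 0, -12], "roll": 0, "jaw": 40},
    {"travel": [0, 0, -20], "roll": 0, "jaw": 40},
    {"travel": [0, 0, -25], "roll": 0, "jaw": 40},
    {"travel": [0, 0, -25], "roll": 0, "jaw": 40},
    {"travel": [-25, 0, 0], "roll": 0, "jaw": 40},
    {"travel": [-25, 0, 0], "roll": 0, "jaw": 40},
    {"travel": [0, 0, 0], "roll": 0, "jaw": 40},
    {"travel": [0, 0, 0], "roll": 0, "jaw": 40}
  ]
}}

```text
clock: 23.3
tool_pos: [0.5414, -0.1125, 0.3233]
orientation: [-179.9, 0.0, -102.2]
force: [0.5, -0.1, -0.7]
opening: 0.0402
gripper_force: 0.0
```

```bash
python3 -c "
from h import *
st()
im=ctrl.snapshot('scene')[:,:,::-1]
w,_=wrist('w10');t=ctrl.snapshot('top')[:,:,::-1]
cv2.imwrite('pics/f.png',np.vstack([np.hstack([cv2.resize(im[170:270,140:250],(400,300),interpolation=0),cv2.resize(w,(400,300))]),np.hstack([cv2.resize(im,(400,300)),cv2.resize(t,(400,300))])]))"
```

```text
t 23.3 past tip 37.3 lat 49.0 eye z 297.6 (mm) yaw -102.19 F u,v,z [ 0.5 -0.  -0.7] M [0.01 0.06 0.03]
```

View pics/f.png

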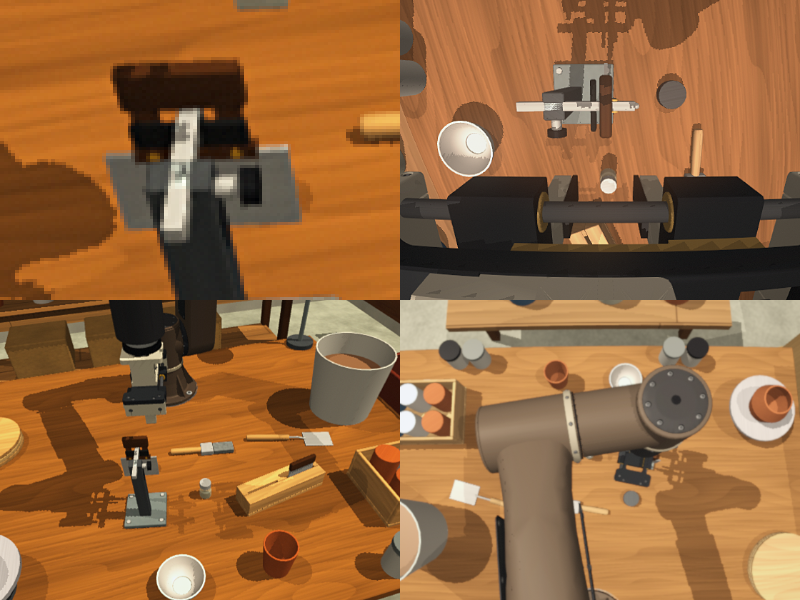

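The final picture shows the scraper hanging level on the peg just in front of the collar (wrist panel (607,105)). The jar and plain scraper are where they were. I'll let it settle and then hand in.

{"api": "apply_moves", "payload": {
  "targets": [
    {"travel": [-20, 0, -10], "roll": 0, "jaw": 40},
    {"travel": [0, 0, 0], "roll": 0, "jaw": 40},
    {"travel": [0, 0, 0], "roll": 0, "jaw": 40},
    {"travel": [0, 0, 0], "roll": 0, "jaw": 40},
    {"travel": [0, 0, 0], "roll": 0, "jaw": 40},
    {"travel": [0, 0, 0], "roll": 0, "jaw": 40},
    {"travel": [0, 0, 0], "roll": 0, "jaw": 40},
    {"travel": [0, 0, 0], "roll": 0, "jaw": 40},
    {"travel": [0, 0, 0], "roll": 0, "jaw": 40},
    {"travel": [0, 0, 0], "roll": 0, "jaw": 40}
  ]
}}

```text
clock: 24.45
tool_pos: [0.5455, -0.0933, 0.3324]
orientation: [-180.0, -0.0, -102.3]
force: [0.7, 0.5, -1.5]
opening: 0.04
gripper_force: 0.0
```

{"api": "apply_moves", "payload": {
  "targets": [
    {"travel": [0, 0, 0], "roll": 0, "jaw": 40},
    {"travel": [0, 0, 0], "roll": 0, "jaw": 40},
    {"travel": [0, 0, 0], "roll": 0, "jaw": 40},
    {"travel": [0, 0, 0], "roll": 0, "jaw": 40},
    {"travel": [0, 0, 0], "roll": 0, "jaw": 40},
    {"travel": [0, 0, 0], "roll": 0, "jaw": 40},
    {"travel": [0, 0, 0], "roll": 0, "jaw": 40},
    {"travel": [0, 0, 0], "roll": 0, "jaw": 40},
    {"travel": [0, 0, 0], "roll": 0, "jaw": 40},
    {"travel": [0, 0, 0], "roll": 0, "jaw": 40}
  ]
}}

```text
clock: 25.45
tool_pos: [0.5455, -0.0933, 0.3324]
orientation: [-180.0, 0.0, -102.3]
force: [0.5, 0.4, 0.6]
opening: 0.0401
gripper_force: 0.0
```

```bash
python3 -c "
from h import *
a=ctrl.snapshot('scene')[170:270,140:250].astype(int)
for i in range(4): b=ctrl.snapshot('scene')[170:270,140:250].astype(int); print((abs(b-a).max(2)>40).sum())
print(ctrl.close_job())"
```

```text
0
0
0
0
the job is handed in; nothing more can be done
None
```

The eye scraper hangs still on the locking peg behind the shut flap, which held against a tug of about 6 N; the jar and the other scraper look unmoved in the last pictures, and the job was handed in at about 26 s.

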